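Tip the padlock down into the hall tray

ROBOT

A 6-joint arm with a two-finger parallel gripper is mounted at the origin on the work surface. World frame = base frame: x ahead of the robot, y to its left, z up, the work surface at z = 0. Lengths are in m, angles in rad, forces in N, time in s.
With the tool pointing down it reaches from about 0.325 to 0.775 m from the base axis. Payload 5.5 kg.
Tool frame: the origin (TCP) lies on the centre line of the jaws, within the pads' length; the fingertips stand 17 mm ahead of it and the grasp point (between the pads) lies 2 mm behind it; z points along the fingers, y is the line along which they close (so a half turn about z gives the same grasp; the last joint's range is limited). The gripper opens to 85 mm and grips with 20 to 120 N. Pads are 22 mm wide; open, the fingers measure 114 mm over their backs; the gripper's body (76 mm by 85 mm) begins 54 mm behind the grasp point. The pads swing forward as they close: fully open they stand 13 mm farther back than shut.
Start: joints at [-1.293, 0.091, 1.231, -0, 1.82, -0.057], TCP at [0.197, -0.567, 0.248] pointing down, gripper open.
Joint ranges: [-2.87, 2.87], [-0.86, 2.18], [0.17, 2.46], [-1.51, 4.65], [0.06, 2.69], [-2.65, 2.65]. Speed limits (rad/s): [2.57, 2.57, 3.01, 3.14, 3.14, 3.14].

INTERFACE

Orientations are given as a rotation vector (axis times angle).
In Python, from workcell import bot gives the robot as it stands. The module is installed in compiled form; this text tells all that it offers.
- The arm moves only by the tool step_arm, never from a script. Its argument "deltas" is a list of rows, each an object with "travel": the shift along the tool's x, y, z as a fraction of full scale, a list of three; "turn": the turn, a rotation vector about the tool's x, y, z as a fraction of full scale, a list of three; "jaw": the finger opening in mm, from 0 to 85.4. A call has 1 to 10 rows; each row is the pose to reach, as a shift and turn from the pose commanded when the call began, along the tool's axes at that moment; what a row does not reach only later rows make up. Full scale, the value 1, is 600 mm for a shift and pi/2 rad for a turn. A row lasts 1/8 s, in which the tool goes at most 62.5 mm and 10.7 degrees, less where a joint would pass 70% of its speed; a pose out of reach is approached as far as the arm can. A call with a number of a shift or a turn outside -1 to 1 is refused whole. A call with a gripper value outside its range is refused whole. The fingers move at their own pace and stop on an object; "newtons" is the grip in N (left out, the last holds). Time passes only in rows, so rows that repeat a pose let the fingers close. It gives the time, the measured TCP pose, the force, the opening and the grip force at its end, in the units of the state.
- bot.state(): the state, without advancing time (a new reading comes with each control period).
- bot.read_camera(name): name is "scene" or "top"; returns the picture (420x560x3 uint8, red, green, blue); there is no depth.
- bot.camera_info(name): a dict with "fx", "fy", "cx", "cy" (pixels), "rvec" (rotation vector, rad) and "tvec" (3), from world to camera coordinates, as OpenCV has them. Camera axes: x right, y down, z forward; pixel columns grow to the right and rows downward; lengths in m; the calibration is good to about 2 mm. A picture is of the moment at which its call begins. camera_info takes no time and is no camera call.
- bot.job_done(): hands the job in; it is judged then, once.
The state is a dict: "clock": time; "joint_positions": joint angles; "joint_vel": joint speeds; "joint_efforts": joint torques, N m; "eef_pos": TCP position; "ee_rot": TCP orientation; "wrist_force": force on the tool from outside, world axes, zero at the start; "ft_torque": the same for the moment, N m; "finger_gap": finger opening in m; "gripper_force": force on a finger pad.
Only numpy, scipy, OpenCV 4.12 (cv2) and the standard library are available. Lean on these libraries where they do the work, as an engineer would, in place of code of your own. Each camera call takes 0.05 s, during which the arm holds its last target. There are 200 camera calls.

TASK

Tip the little wooden deck slowly until the padlock lying on it just starts to slide, and hold the deck steady at that slope until the padlock has slid down, unhurried, and lies in the black tray. Then let the deck down gently until it is level again. Do not touch the padlock, do not lean hard on the deck or run it against its end stop, and leave the tray and everything else on the bench where they are.

Things in the scene. Friction and masses are not known exactly. Their poses are not given: they have to be found in the camera images.
- padlock: open brushed steel padlock lying flat on the deck, 240 to 360 g. Body 44 mm (x) by 50 (y) by 22 thick; open shackle reaches 64 mm from the origin along +x. Origin: centre of the lock body's underside. At the start +x points up the deck within 0.15 rad, origin 95 to 112 mm from the deck's lower edge. Grip hidden: it starts to slide at some slope from 0.17 to 0.42 rad; more makes it race.
- tray: black glazed ceramic tray, open on top, 190 mm (x) by 150 mm (y), 18 mm tall, wall and floor 6 mm thick, slippery inside, standing loose on the bench (900 g) below the lower edge of the deck. Origin: centre of its underside. Its x axis runs the same way as the deck's (towards the deck).
- stand: dark steel stand fixed to the bench that carries the deck on a hinge; origin on the bench right under the hinge line, x towards the deck's far end, y along the hinge. The hinge line is 35 mm above the bench. A short polished steel apron fixed to it slopes from the hinge down into the tray, ending 44 mm in front of the hinge, 11 mm above the bench.
- deck (a joint): tilt of the deck about its hinge, rad: 0 = level, resting on its post; grows as the far end rises; hard end stop at 0.52. Free hinge, no catch: deck (450 g) and padlock weigh it down, so it falls back when let go. Lifting it off the post takes about 6 to 8.5 N straight down on the red paddle, about 3.5 N once the padlock has left.
- deck_edge (a point): point on the deck's upper surface, middle of its lower (hinged) edge, 4 mm above the hinge line, 39 mm above the bench. x points up the deck, away from the tray, and tilts with it; y along the hinge; z out of the surface. The plywood deck is 170 mm long (x), 122 mm wide, 8 mm thick, with black rims 12 mm high along both sides.
- paddle (a point): centre of the top of the red square press paddle (44 x 44 x 8 mm), rigidly part of the deck on an aluminium arm beside the tray; axes as deck_edge. From the hinge line: 85 mm to deck -x, 113 mm to deck -y, 30 mm up, so 65 mm above the bench when level. Pushing it down lifts the deck's far end: 15 mm down at 0.17 rad, 37 mm at 0.42 rad, moving 4 to 9 mm to deck -x meanwhile.
- key_a: silver key, 58 mm long, 4 mm thick, lying on the bench near the deck at its +y side; origin under the centre of its bow. Leave alone.
- key_b: a second silver key like the first, lying by the deck at its +y side. Leave alone.
- fob: chrome alarm fob with one black button, 55 by 34 by 13 mm, lying beside the tray at its +y side; origin: centre of the underside. Leave alone.
- tape_dispenser: blue plastic tape dispenser, 140 by 55 by 85 mm tall; origin: centre of the underside. Leave alone.
- mug: blue ceramic mug, 80 mm across, 90 mm tall; origin: centre of the underside. Leave alone.
- bike_light: black bicycle light, 120 mm long, 36 mm thick, lying down; origin on the bench under its middle. Leave alone.
Mind the look-alikes: they are no part of the job. Several things have the shape of the tray; the one meant has the colours described above.

How it is judged:
By the outcome, as a careful person would: the job done as asked, in the order asked, and still so for the second after the job is handed in, with the robot touching nothing.
It also fails if it takes over 45 s, if anything falls off the work surface, if the arm or the gripper's body presses on something with over 40 N, if the wrist force passes 120 N, or if a joint passes its speed limit or range.

## Working session

There is one attempt and no reset: what is moved stays moved. The work goes in short steps, Python scripts to look and compute and a tool call to move; the robot and the scene stay as the last step left them, time stands still between calls to the robot, and variables do not carry over. Pictures are saved under pics/ and viewed, at most 10 in all, crops included, and the job is handed in when it is done.

Besides the shell and the picture viewer there is one more tool, called after "Request:" as name(argument=value, ...), one argument or row to a line, values as JSON. step_arm: Moves the arm, as the interface text tells. Shift numbers are shares of 600 mm and turn numbers shares of pi/2 rad, none past 1 either way. Its arguments: {"type":"object","properties":{"deltas":{"type":"array","items":{"type":"object","properties":{"travel":{"type":"array","items":{"type":"number"}},"turn":{"type":"array","items":{"type":"number"}},"jaw":{"type":"number"}}}},"newtons":{"type":"number"}},"required":["deltas"]}

```bash
mkdir -p pics
cat > h.py <<'E'
import numpy as np, cv2
from workcell import bot
def snap(n,f):
    im=bot.read_camera(n); cv2.imwrite('pics/'+f,im[:,:,::-1]); return im
def ray(n,u,v,z):
    c=bot.camera_info(n); R=cv2.Rodrigues(np.array(c['rvec'],float))[0]; t=np.array(c['tvec'],float).ravel()
    o=-R.T@t; d=R.T@np.array([(u-c['cx'])/c['fx'],(v-c['cy'])/c['fy'],1]); return o+d*(z-o[2])/d[2]
def proj(n,p):
    c=bot.camera_info(n); R=cv2.Rodrigues(np.array(c['rvec'],float))[0]; q=R@np.array(p)+np.array(c['tvec']).ravel()
    return q[0]/q[2]*c['fx']+c['cx'],q[1]/q[2]*c['fy']+c['cy']
E
python3 - <<'E'
from h import *
snap('top','t0.png'); snap('scene','s0.png'); print(bot.state())
E
```

```text
{'clock': 0.1, 'joint_positions': array([-1.29270867e+00,  9.17856994e-02,  1.23180162e+00,  8.78690488e-06,
        1.81980653e+00, -5.67364972e-02]), 'joint_vel': array([ 0.00022916, -0.00201147, -0.00316321, -0.0016752 ,  0.00030766,
        0.00034048]), 'joint_efforts': array([ 3.46724126e-03, -4.60217535e+01, -4.19217789e+01,  2.26171090e-05,
        1.05744920e-02,  1.54281008e-05]), 'eef_pos': array([ 0.19707759, -0.56646177,  0.24724222]), 'ee_rot': array([-3.09590432e+00, -5.23192137e-01,  2.99029435e-04]), 'wrist_force': array([-0.09780131, -0.18997992, -0.3958963 ]), 'ft_torque': array([ 0.02350475,  0.05664913, -0.02802029]), 'gripper_force': 0.0, 'finger_gap': 0.0855038510440606}
```

View pics/t0.png

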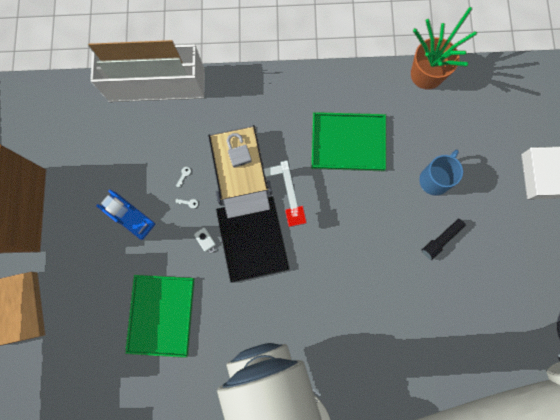

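View pics/s0.png

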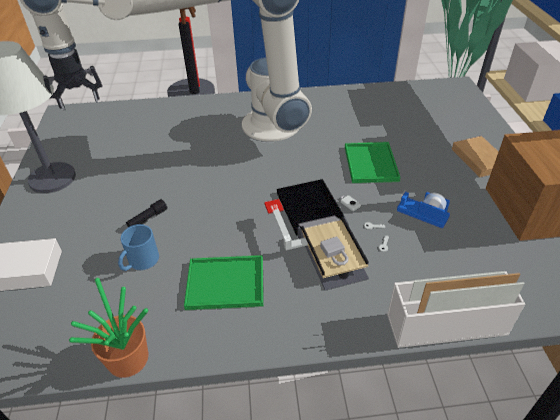

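The top view shows the deck at about (238,162) with the padlock at (238,150). The black tray is at (253,240) and the red paddle at (296,217). Tray candidates are black (253,240), green (349,141) and green (161,315); black is the right one. The paddle is the only red square. Next I'll measure it and check in a close crop.

Run:
```python
from h import *
im=cv2.imread('pics/t0.png'); s=cv2.imread('pics/s0.png')
def red(im,box):
    h=cv2.cvtColor(im,cv2.COLOR_BGR2HSV); m=((h[...,0]<5)|(h[...,0]>174))&(h[...,1]>190)&(h[...,2]>120)
    k=np.zeros_like(m); a,b,c,d=box; k[b:d,a:c]=m[b:d,a:c]; k=k.astype(np.uint8)
    mo=cv2.moments(k,True); return mo['m10']/mo['m00'],mo['m01']/mo['m00'],mo['m00'],cv2.minAreaRect(cv2.findNonZero(k))
r=red(im,(270,190,320,240)); print(r, ray('top',r[0],r[1],.065))
q=red(s,(255,190,295,220)); print(q, ray('scene',q[0],q[1],.063))
h=cv2.cvtColor(im,cv2.COLOR_BGR2HSV); 
w=np.zeros(h.shape[:2],np.uint8); w[120:205,200:272]=((h[...,0]>10)&(h[...,0]<30)&(h[...,1]>60)&(h[...,2]>110))[120:205,200:272]
c=cv2.boxPoints(cv2.minAreaRect(cv2.findNonZero(w)));print(c);print([ray('top',*p,.039).round(3) for p in c])
cv2.imwrite('pics/c0.png',cv2.resize(im[115:295,180:340],None,fx=3.3,fy=3.3,interpolation=cv2.INTER_CUBIC))
```

```text
(295.68636363636364, 216.97272727272727, 220.0, ((295.2921142578125, 215.93252563476562), (16.78951072692871, 16.78951072692871), 77.00537872314453)) [ 0.49899226 -0.03654889  0.065     ]
(272.9375, 205.02678571428572, 112.0, ((273.4615173339844, 205.80770874023438), (10.78638744354248, 15.885407447814941), 78.69007110595703)) [ 0.49876068 -0.03603558  0.063     ]
[[208.9727  135.23207]
 [252.94643 126.10546]
 [266.07886 189.37987]
 [222.10512 198.50647]]
[array([0.724, 0.179, 0.039]), array([0.744, 0.065, 0.039]), array([0.576, 0.035, 0.039]), array([0.556, 0.145, 0.039])]
```

View pics/c0.png

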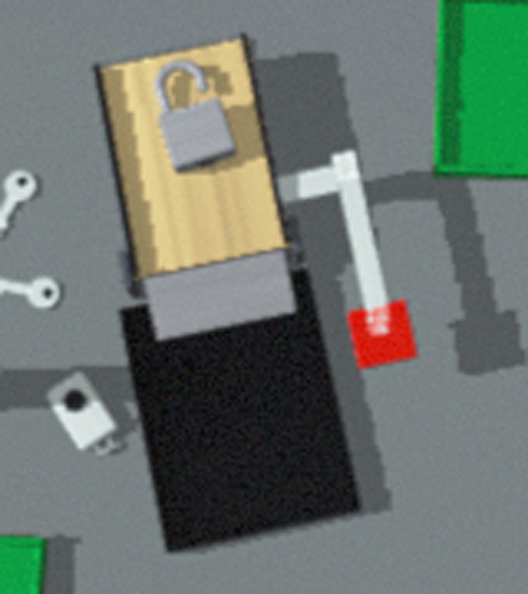

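The crop confirms it: padlock on the wooden deck, black tray below the apron, and the red paddle clear of the tray at crop (382,334). Now I'll work out the approach.

```bash
cat >> h.py <<'E'
YAW=.18; PAD=np.array([.499,-.0365,.065]); DX=np.array([np.cos(YAW),np.sin(YAW),0])
def tip(t): # TCP with fingertips on paddle at tilt t
    return PAD+[0,0,.017]+DX*(.085-.085*np.cos(t)-.03*np.sin(t))+np.array([0,0,-.085*np.sin(t)+.03*(np.cos(t)-1)])
def delta(p):
    s=bot.state(); R=cv2.Rodrigues(s['ee_rot'])[0]; return R.T@(p-s['eef_pos'])/.6
E
python3 - <<'E'
from h import *
print(delta(tip(0)+[0,0,.08]),delta(tip(0)+[0,0,.02]))
E
```

```text
[ 0.76549092 -0.66860736  0.14335734] [ 0.76547986 -0.66842758  0.24335718]
```

Request:
step_arm(
  deltas=[
    {"travel": [0.765, -0.668, 0.143], "turn": [0, 0, 0.099], "jaw": 0},
    {"travel": [0.765, -0.668, 0.143], "turn": [0, 0, 0.099], "jaw": 0},
    {"travel": [0.765, -0.668, 0.143], "turn": [0, 0, 0.099], "jaw": 0},
    {"travel": [0.765, -0.668, 0.143], "turn": [0, 0, 0.099], "jaw": 0},
    {"travel": [0.765, -0.668, 0.143], "turn": [0, 0, 0.099], "jaw": 0},
    {"travel": [0.765, -0.668, 0.143], "turn": [0, 0, 0.099], "jaw": 0},
    {"travel": [0.765, -0.668, 0.143], "turn": [0, 0, 0.099], "jaw": 0},
    {"travel": [0.765, -0.668, 0.143], "turn": [0, 0, 0.099], "jaw": 0},
    {"travel": [0.765, -0.668, 0.143], "turn": [0, 0, 0.099], "jaw": 0},
    {"travel": [0.765, -0.668, 0.143], "turn": [0, 0, 0.099], "jaw": 0},
  ],
)

```text
clock: 1.35
eef_pos: [0.4994, -0.0351, 0.1617]
ee_rot: [-3.129, -0.283, 0.001]
wrist_force: [0.0, -0.4, 0.3]
finger_gap: -0.0002
gripper_force: 0.0
```

Request:
step_arm(
  deltas=[
    {"travel": [0, 0, 0]},
    {"travel": [0, 0, 0]},
  ],
)

```text
invalid input
```

Run:
```python
from h import *
snap('top','t1.png'); s=bot.state(); print(s['clock'],s['eef_pos'],s['ee_rot'],s['finger_gap'],s['wrist_force'])
print(delta(tip(0)+[0,0,.02]),delta(tip(0)+[0,0,.003]))
```

```text
1.4 [ 0.50091227 -0.03009914  0.16024884] [-3.12360593e+00 -2.88234864e-01  6.54441928e-04] -9.805618390812678e-06 [-3.83667595  3.73102689 -1.2100908 ]
[-0.00508724  0.01036427  0.09703333] [-0.00508775  0.01049841  0.12536634]
```

View pics/t1.png

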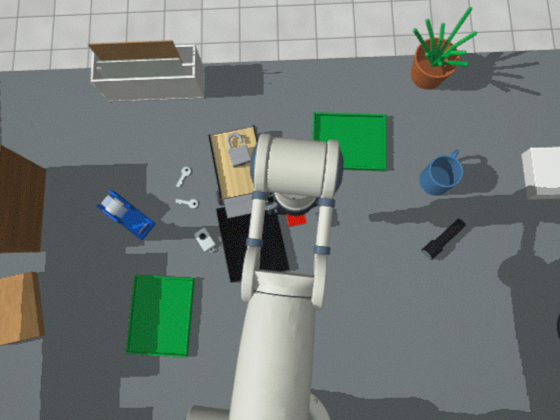

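The arm is over the paddle. The padlock at (238,150) and the tray stay visible. Descending to just above the paddle.

Request:
step_arm(
  deltas=[
    {"travel": [0, 0, 0.05], "turn": [0, 0, 0], "jaw": 0},
    {"travel": [0, 0, 0.1], "turn": [0, 0, 0], "jaw": 0},
    {"travel": [0, 0, 0.12], "turn": [0, 0, 0], "jaw": 0},
    {"travel": [0, 0, 0.125], "turn": [0, 0, 0], "jaw": 0},
    {"travel": [0, 0, 0.125], "turn": [0, 0, 0], "jaw": 0},
    {"travel": [0, 0, 0.125], "turn": [0, 0, 0], "jaw": 0},
  ],
)

```text
clock: 2.15
eef_pos: [0.4996, -0.0375, 0.0888]
ee_rot: [3.129, 0.281, 0.003]
wrist_force: [-0.1, -0.2, 0.2]
finger_gap: 0.0
gripper_force: 0.0
```

```bash
cat >> h.py <<'E'
E0=np.array([.566,.09,.039])  # deck edge
def look(f,t=0.):
    """padlock metal centroid on the deck in deck coords (mm), from both views"""
    out=[]
    H=E0-[0,0,.004]; c,s_=np.cos(t),np.sin(t); X=c*DX+s_*np.array([0,0,1]); Y=np.array([-np.sin(YAW),np.cos(YAW),0]); N=np.cross(X,Y)
    for n in ('top','scene'):
        im=snap(n,f+'_'+n+'.png'); P=H+N*.026
        poly=np.array([proj(n,P+X*a+Y*b) for a,b in((0.015,-.05),(.168,-.05),(.168,.05),(.015,.05))])
        m=np.zeros(im.shape[:2],np.uint8); cv2.fillConvexPoly(m,poly.round().astype(np.int32),1)
        h=cv2.cvtColor(im,cv2.COLOR_RGB2HSV); k=((h[...,1]<60)&(h[...,2]>90)).astype(np.uint8)*m
        mo=cv2.moments(k,True)
        if mo['m00']<10: out.append(None); continue
        u,v=mo['m10']/mo['m00'],mo['m01']/mo['m00']
        cc=bot.camera_info(n); R=cv2.Rodrigues(np.array(cc['rvec'],float))[0]; o=-R.T@np.array(cc['tvec']).ravel()
        d=R.T@np.array([(u-cc['cx'])/cc['fx'],(v-cc['cy'])/cc['fy'],1]); q=o+d*((P-o)@N)/(d@N)-P
        out.append((round(u,1),round(v,1),int(mo['m00']),round(q@X*1e3,1),round(q@Y*1e3,1)))
    s=bot.state(); print(round(s['clock'],2),s['eef_pos'].round(4),s['wrist_force'].round(1),out)
E
python3 - <<'E'
from h import *
look('a')
for t in (0,.1,.17,.2,.25,.3,.35,.42): print(t,((tip(t)-tip(0))@DX/.6).round(4),((tip(0)-tip(t))[2]/.6).round(4))
a=cv2.imread('pics/a_top.png')[100:300,170:350]; b=cv2.imread('pics/a_scene.png')[170:290,240:400]
cv2.imwrite('pics/a.png',np.hstack([cv2.resize(a,(400,444)),cv2.resize(b,(400,300)).__class__(0) if 0 else cv2.copyMakeBorder(cv2.resize(b,(400,300)),0,144,0,0,0)]))
E
```

```text
2.25 [ 0.4995 -0.0375  0.0885] [ 1.1 -0.1 -0.5] [(238.1, 148.9, 647, np.float64(110.9), np.float64(-8.5)), (332.2, 245.5, 553, np.float64(101.4), np.float64(-8.5))]
0 0.0 0.0
0.1 -0.0043 0.0144
0.17 -0.0064 0.0247
0.2 -0.0071 0.0291
0.25 -0.008 0.0366
0.3 -0.0084 0.0441
0.35 -0.0086 0.0516
0.42 -0.0081 0.0621
```

View pics/a.png

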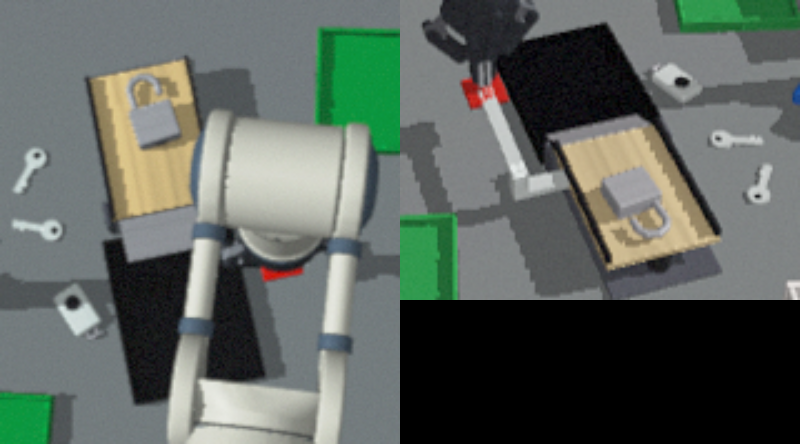

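The padlock sits at about (332,245) in the scene view. The fingertips are over the red paddle and the rest is clear. Making contact and starting to tilt gently.

Request:
step_arm(
  deltas=[
    {"travel": [0, 0, 0.003], "turn": [0, 0, 0], "jaw": 0},
    {"travel": [0, 0, 0.006], "turn": [0, 0, 0], "jaw": 0},
    {"travel": [0, 0, 0.008], "turn": [0, 0, 0], "jaw": 0},
    {"travel": [0, 0, 0.01], "turn": [0, 0, 0], "jaw": 0},
    {"travel": [0, 0, 0.012], "turn": [0, 0, 0], "jaw": 0},
    {"travel": [-0.0005, 0, 0.0135], "turn": [0, 0, 0], "jaw": 0},
    {"travel": [-0.001, 0, 0.015], "turn": [0, 0, 0], "jaw": 0},
    {"travel": [-0.0017, 0, 0.0165], "turn": [0, 0, 0], "jaw": 0},
    {"travel": [-0.0022, 0, 0.018], "turn": [0, 0, 0], "jaw": 0},
    {"travel": [-0.0026, 0, 0.0195], "turn": [0, 0, 0], "jaw": 0},
  ],
)

```text
clock: 3.5
eef_pos: [0.4975, -0.0376, 0.0773]
ee_rot: [3.129, 0.281, 0.001]
wrist_force: [-4.4, -0.0, 9.0]
finger_gap: 0.0
gripper_force: 4.3
```

Run:
```python
from h import *
look('b',.06)
```

```text
3.6 [ 0.4974 -0.0376  0.0771] [-4.7  0.9  8.7] [(237.8, 149.2, 606, np.float64(109.8), np.float64(-8.0)), (331.5, 242.5, 577, np.float64(97.8), np.float64(-8.7))]
```

Request:
step_arm(
  deltas=[
    {"travel": [-0.0008, 0, 0.0012], "turn": [0, 0, 0], "jaw": 0},
    {"travel": [-0.0012, 0, 0.0025], "turn": [0, 0, 0], "jaw": 0},
    {"travel": [-0.0016, 0, 0.0038], "turn": [0, 0, 0], "jaw": 0},
    {"travel": [-0.002, 0, 0.005], "turn": [0, 0, 0], "jaw": 0},
    {"travel": [-0.0024, 0, 0.0062], "turn": [0, 0, 0], "jaw": 0},
    {"travel": [-0.0028, 0, 0.0075], "turn": [0, 0, 0], "jaw": 0},
    {"travel": [-0.0032, 0, 0.0088], "turn": [0, 0, 0], "jaw": 0},
    {"travel": [-0.0035, 0, 0.01], "turn": [0, 0, 0], "jaw": 0},
    {"travel": [-0.0038, 0, 0.0112], "turn": [0, 0, 0], "jaw": 0},
    {"travel": [-0.004, 0, 0.0125], "turn": [0, 0, 0], "jaw": 0},
  ],
)

```text
clock: 4.85
eef_pos: [0.4955, -0.038, 0.0698]
ee_rot: [3.129, 0.281, 0.003]
wrist_force: [-3.3, 1.0, 7.5]
finger_gap: -0.0001
gripper_force: 3.8
```

Run:
```python
from h import *
look('c',.145)
```

```text
4.95 [ 0.4955 -0.038   0.0697] [-2.   1.1  7.1] [(237.6, 149.5, 583, np.float64(109.1), np.float64(-7.6)), (331.3, 239.9, 573, np.float64(99.3), np.float64(-9.1))]
```

Request:
step_arm(
  deltas=[
    {"travel": [-0.0002, 0, 0.0008], "turn": [0, 0, 0], "jaw": 0},
    {"travel": [-0.0003, 0, 0.0015], "turn": [0, 0, 0], "jaw": 0},
    {"travel": [-0.0004, 0, 0.0021], "turn": [0, 0, 0], "jaw": 0},
    {"travel": [-0.0005, 0, 0.0027], "turn": [0, 0, 0], "jaw": 0},
    {"travel": [-0.0006, 0, 0.0033], "turn": [0, 0, 0], "jaw": 0},
    {"travel": [-0.0007, 0, 0.0039], "turn": [0, 0, 0], "jaw": 0},
    {"travel": [-0.0008, 0, 0.0045], "turn": [0, 0, 0], "jaw": 0},
    {"travel": [-0.0009, 0, 0.005], "turn": [0, 0, 0], "jaw": 0},
  ],
)

```text
clock: 5.95
eef_pos: [0.4949, -0.0381, 0.0667]
ee_rot: [3.129, 0.281, 0.002]
wrist_force: [-2.7, 0.8, 6.6]
finger_gap: -0.0
gripper_force: 3.7
```

Run:
```python
from h import *
look('d',.175)
```

```text
6.05 [ 0.4949 -0.0381  0.0667] [-1.7  0.   6.9] [(237.5, 150.2, 573, np.float64(107.6), np.float64(-7.3)), (330.6, 237.8, 591, np.float64(94.7), np.float64(-9.0))]
```

```bash
cat > l.py <<'E'
from h import *
def loc(f,t,n):
    im=cv2.imread(f'pics/{f}_{n}.png'); H=E0-[0,0,.004]; X=np.cos(t)*DX+np.sin(t)*np.array([0,0,1]); Y=np.array([-np.sin(YAW),np.cos(YAW),0]); N=np.cross(X,Y); P=H+N*.026
    d=np.array([(-.03,-.055),(.17,-.055),(.17,.055),(-.03,.055)]); src=np.float32([proj(n,P+X*a+Y*b) for a,b in d])
    dst=np.float32([[(b+.055)*4000,(.17-a)*4000] for a,b in d])
    return cv2.warpPerspective(im,cv2.getPerspectiveTransform(src,dst),(440,800),flags=cv2.INTER_CUBIC)
def pos(w):
    h=cv2.cvtColor(w,cv2.COLOR_BGR2HSV); k=((h[...,1]<45)&(h[...,2]>120)).astype(np.uint8)
    k=cv2.morphologyEx(k,cv2.MORPH_OPEN,np.ones((80,80)))   # body only
    k[:, :50]=0; k[:,390:]=0
    nn,l,st,ce=cv2.connectedComponentsWithStats(k)
    return [(int(s[4]),round(170-c[1]/4,1),round(c[0]/4-55,1)) for s,c in zip(st[1:],ce[1:])]
E
python3 - <<'E'
from l import *
for f,t in (('a',0),('b',.055),('c',.141),('d',.177)): print(f,'scene',pos(loc(f,t,'scene')),'top',pos(loc(f,t,'top')))
cv2.imwrite('pics/w.png',cv2.resize(np.hstack([loc('a',0,'scene'),loc('d',.177,'scene'),loc('d',.177,'top')]),None,fx=.6,fy=.6))
E
```

```text
a scene [(40206, np.float64(101.8), np.float64(-6.9))] top [(32583, np.float64(95.9), np.float64(-7.6)), (4462, np.float64(-10.7), np.float64(-39.2)), (26256, np.float64(-19.0), np.float64(4.6))]
b scene [(40803, np.float64(101.8), np.float64(-6.7))] top [(32688, np.float64(96.1), np.float64(-7.6)), (32226, np.float64(-17.8), np.float64(-1.0))]
c scene [(41921, np.float64(103.0), np.float64(-6.9)), (6722, np.float64(16.2), np.float64(-32.3))] top [(32681, np.float64(96.5), np.float64(-7.6)), (33883, np.float64(-17.2), np.float64(0.0))]
d scene [(44886, np.float64(104.7), np.float64(-6.9)), (16433, np.float64(17.5), np.float64(-17.8))] top [(32284, np.float64(96.6), np.float64(-7.6)), (34977, np.float64(-16.8), np.float64(0.4))]
```

View pics/w.png

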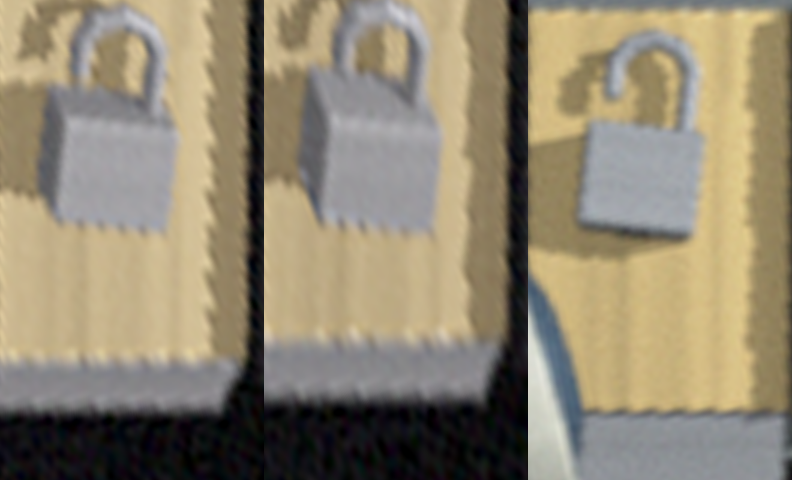

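The rectified views show the padlock body clearly, unmoved at about x=96.5 mm in the top view. Continuing slowly.

Request:
step_arm(
  deltas=[
    {"travel": [-0.0001, 0, 0.0006], "turn": [0, 0, 0], "jaw": 0},
    {"travel": [-0.0002, 0, 0.0011], "turn": [0, 0, 0], "jaw": 0},
    {"travel": [-0.0003, 0, 0.0016], "turn": [0, 0, 0], "jaw": 0},
    {"travel": [-0.0004, 0, 0.0021], "turn": [0, 0, 0], "jaw": 0},
    {"travel": [-0.0005, 0, 0.0026], "turn": [0, 0, 0], "jaw": 0},
    {"travel": [-0.0006, 0, 0.0031], "turn": [0, 0, 0], "jaw": 0},
  ],
)

```text
clock: 6.8
eef_pos: [0.4946, -0.0381, 0.0648]
ee_rot: [3.129, 0.281, 0.002]
wrist_force: [-2.9, -0.2, 6.3]
finger_gap: 0.0
gripper_force: 3.6
```

```bash
cat >> l.py <<'E'
from scipy.optimize import brentq
def see(f):
    snap('top',f+'_top.png'); s=bot.state(); z=s['eef_pos'][2]
    t=brentq(lambda t:tip(t)[2]-z,-.1,.6); print(round(s['clock'],2),'tilt',round(t,3),s['wrist_force'].round(1),[p for p in pos(loc(f,t,'top'))])
E
python3 -c "
from l import *
see('e')"
```

```text
6.85 tilt 0.197 [-2.9  0.3  7.2] [(32557, np.float64(96.5), np.float64(-7.4)), (35557, np.float64(-16.6), np.float64(0.6))]
```

Request:
step_arm(
  deltas=[
    {"travel": [-0.0001, 0, 0.0006], "turn": [0, 0, 0], "jaw": 0},
    {"travel": [-0.0002, 0, 0.0011], "turn": [0, 0, 0], "jaw": 0},
    {"travel": [-0.0002, 0, 0.0016], "turn": [0, 0, 0], "jaw": 0},
    {"travel": [-0.0003, 0, 0.0021], "turn": [0, 0, 0], "jaw": 0},
    {"travel": [-0.0004, 0, 0.0026], "turn": [0, 0, 0], "jaw": 0},
    {"travel": [-0.0005, 0, 0.0031], "turn": [0, 0, 0], "jaw": 0},
  ],
)

```text
clock: 7.6
eef_pos: [0.4943, -0.0382, 0.0629]
ee_rot: [3.129, 0.281, 0.002]
wrist_force: [-2.9, 0.7, 6.3]
finger_gap: 0.0002
gripper_force: 3.6
```

```bash
python3 -c "
from l import *
see('f')"
```

```text
7.65 tilt 0.218 [-2.6  0.8  6.1] [(32537, np.float64(96.5), np.float64(-7.5)), (2956, np.float64(-17.3), np.float64(-39.3)), (32754, np.float64(-16.3), np.float64(4.3))]
```

Request:
step_arm(
  deltas=[
    {"travel": [-0.0001, 0, 0.0006], "turn": [0, 0, 0], "jaw": 0},
    {"travel": [-0.0002, 0, 0.0011], "turn": [0, 0, 0], "jaw": 0},
    {"travel": [-0.0002, 0, 0.0016], "turn": [0, 0, 0], "jaw": 0},
    {"travel": [-0.0003, 0, 0.0021], "turn": [0, 0, 0], "jaw": 0},
    {"travel": [-0.0004, 0, 0.0026], "turn": [0, 0, 0], "jaw": 0},
    {"travel": [-0.0004, 0, 0.0031], "turn": [0, 0, 0], "jaw": 0},
  ],
)

```text
clock: 8.4
eef_pos: [0.4941, -0.0382, 0.061]
ee_rot: [3.129, 0.281, 0.002]
wrist_force: [-1.4, 0.8, 5.1]
finger_gap: -0.0002
gripper_force: 3.1
```

```bash
python3 -c "
from l import *
see('g')"
```

```text
8.45 tilt 0.24 [-1.2  0.9  6.1] [(32219, np.float64(75.0), np.float64(-7.4)), (2880, np.float64(-17.2), np.float64(-39.4)), (33593, np.float64(-16.0), np.float64(4.3))]
```

The padlock has started sliding (96.5 to 75 mm at 0.24 rad), so I'm holding here.

Request:
step_arm(
  deltas=[
    {"travel": [0, 0, 0], "turn": [0, 0, 0], "jaw": 0},
    {"travel": [0, 0, 0], "turn": [0, 0, 0], "jaw": 0},
  ],
)

```text
clock: 8.7
eef_pos: [0.494, -0.0382, 0.0607]
ee_rot: [3.129, 0.281, 0.002]
wrist_force: [-1.5, 1.9, 5.0]
finger_gap: -0.0
gripper_force: 2.2
```

```bash
python3 -c "
from l import *
see('h')"
```

```text
8.75 tilt 0.245 [-0.   1.2  4.3] [(31468, np.float64(26.9), np.float64(-7.1)), (33935, np.float64(-17.1), np.float64(2.1))]
```

Request:
step_arm(
  deltas=[
    {"travel": [0, 0, 0], "turn": [0, 0, 0], "jaw": 0},
    {"travel": [0, 0, 0], "turn": [0, 0, 0], "jaw": 0},
    {"travel": [0, 0, 0], "turn": [0, 0, 0], "jaw": 0},
    {"travel": [0, 0, 0], "turn": [0, 0, 0], "jaw": 0},
    {"travel": [0, 0, 0], "turn": [0, 0, 0], "jaw": 0},
    {"travel": [0, 0, 0], "turn": [0, 0, 0], "jaw": 0},
    {"travel": [0, 0, 0], "turn": [0, 0, 0], "jaw": 0},
    {"travel": [0, 0, 0], "turn": [0, 0, 0], "jaw": 0},
    {"travel": [0, 0, 0], "turn": [0, 0, 0], "jaw": 0},
    {"travel": [0, 0, 0], "turn": [0, 0, 0], "jaw": 0},
  ],
)

```text
clock: 10.0
eef_pos: [0.4937, -0.0383, 0.0597]
ee_rot: [3.129, 0.281, 0.0]
wrist_force: [1.7, 0.5, 2.6]
finger_gap: 0.0
gripper_force: 1.3
```

```bash
python3 -c "
from l import *
see('i'); snap('scene','i_scene.png')
a=cv2.imread('pics/i_top.png')[100:300,170:350]; b=cv2.imread('pics/i_scene.png')[160:290,240:400]
cv2.imwrite('pics/i.png',np.hstack([cv2.resize(a,(400,444)),cv2.copyMakeBorder(cv2.resize(b,(400,325)),0,119,0,0,0)]))"
```

```text
10.05 tilt 0.254 [0.8 1.2 2.6] [(2838, np.float64(-17.8), np.float64(-39.3)), (33724, np.float64(-15.9), np.float64(4.1))]
```

View pics/i.png

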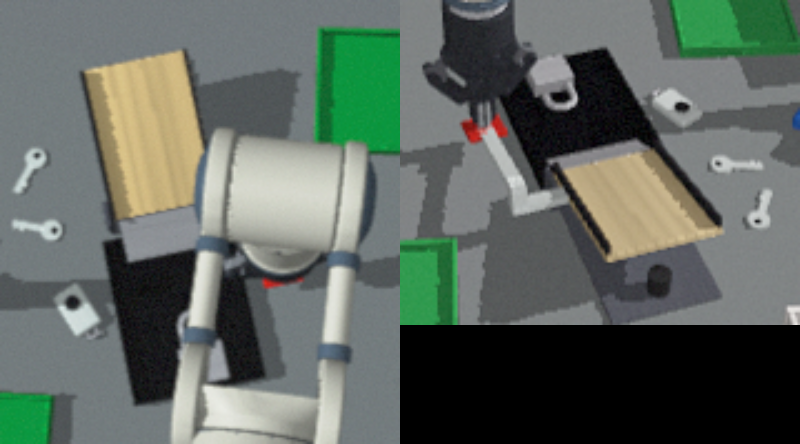

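The padlock lies inside the black tray at crop (550,80) and nothing else has moved. Letting the deck down gently.

Request:
step_arm(
  deltas=[
    {"travel": [0.0002, 0, -0.001], "turn": [0, 0, 0], "jaw": 0},
    {"travel": [0.0004, 0, -0.003], "turn": [0, 0, 0], "jaw": 0},
    {"travel": [0.0007, 0, -0.005], "turn": [0, 0, 0], "jaw": 0},
    {"travel": [0.001, 0, -0.007], "turn": [0, 0, 0], "jaw": 0},
    {"travel": [0.0014, 0, -0.009], "turn": [0, 0, 0], "jaw": 0},
    {"travel": [0.0018, 0, -0.011], "turn": [0, 0, 0], "jaw": 0},
    {"travel": [0.0022, 0, -0.013], "turn": [0, 0, 0], "jaw": 0},
    {"travel": [0.0026, 0, -0.015], "turn": [0, 0, 0], "jaw": 0},
    {"travel": [0.0031, 0, -0.017], "turn": [0, 0, 0], "jaw": 0},
    {"travel": [0.0036, 0, -0.019], "turn": [0, 0, 0], "jaw": 0},
  ],
)

```text
clock: 11.35
eef_pos: [0.4956, -0.038, 0.0711]
ee_rot: [3.129, 0.281, -0.001]
wrist_force: [-2.4, -0.9, 2.8]
finger_gap: 0.0001
gripper_force: 1.9
```

Request:
step_arm(
  deltas=[
    {"travel": [0.0005, 0, -0.0018], "turn": [0, 0, 0], "jaw": 0},
    {"travel": [0.001, 0, -0.0034], "turn": [0, 0, 0], "jaw": 0},
    {"travel": [0.0015, 0, -0.005], "turn": [0, 0, 0], "jaw": 0},
    {"travel": [0.002, 0, -0.0065], "turn": [0, 0, 0], "jaw": 0},
    {"travel": [0.0025, 0, -0.008], "turn": [0, 0, 0], "jaw": 0},
    {"travel": [0.003, 0, -0.0095], "turn": [0, 0, 0], "jaw": 0},
    {"travel": [0.0036, 0, -0.0107], "turn": [0, 0, 0], "jaw": 0},
    {"travel": [0.0041, 0, -0.0117], "turn": [0, 0, 0], "jaw": 0},
    {"travel": [0.0045, 0, -0.0127], "turn": [0, 0, 0], "jaw": 0},
    {"travel": [0.005, 0, -0.0137], "turn": [0, 0, 0], "jaw": 0},
  ],
)

```text
clock: 12.6
eef_pos: [0.4988, -0.0373, 0.0794]
ee_rot: [-3.129, -0.281, -0.0]
wrist_force: [-2.6, 0.0, 4.0]
finger_gap: 0.0
gripper_force: 2.2
```

Request:
step_arm(
  deltas=[
    {"travel": [0.0003, 0, -0.0007], "turn": [0, 0, 0], "jaw": 0},
    {"travel": [0.0005, 0, -0.0014], "turn": [0, 0, 0], "jaw": 0},
    {"travel": [0.0005, 0, -0.0021], "turn": [0, 0, 0], "jaw": 0},
    {"travel": [0.0005, 0, -0.0028], "turn": [0, 0, 0], "jaw": 0},
    {"travel": [0.0005, 0, -0.0035], "turn": [0, 0, 0], "jaw": 0},
    {"travel": [0.0005, 0, -0.0045], "turn": [0, 0, 0], "jaw": 0},
    {"travel": [0.0005, 0, -0.006], "turn": [0, 0, 0], "jaw": 0},
    {"travel": [0.0005, 0, -0.008], "turn": [0, 0, 0], "jaw": 0},
  ],
)

```text
clock: 13.6
eef_pos: [0.4986, -0.0373, 0.0835]
ee_rot: [-3.129, -0.281, 0.002]
wrist_force: [-0.2, 0.4, 0.8]
finger_gap: -0.0003
gripper_force: 0.0
```

Contact has released, so I'll retreat upward and towards the robot's side, then check.

Request:
step_arm(
  deltas=[
    {"travel": [0, 0, -0.01], "turn": [0, 0, 0], "jaw": 0},
    {"travel": [0, 0, -0.05], "turn": [0, 0, 0], "jaw": 0},
    {"travel": [0, 0, -0.12], "turn": [0, 0, 0], "jaw": 0},
    {"travel": [0, 0, -0.2], "turn": [0, 0, 0], "jaw": 0},
    {"travel": [0, 0.1, -0.25], "turn": [0, 0, 0], "jaw": 0},
    {"travel": [0, 0.2, -0.25], "turn": [0, 0, 0], "jaw": 0},
    {"travel": [0, 0.3, -0.25], "turn": [0, 0, 0], "jaw": 0},
    {"travel": [0, 0.38, -0.25], "turn": [0, 0, 0], "jaw": 0},
    {"travel": [0, 0.4, -0.25], "turn": [0, 0, 0], "jaw": 0},
    {"travel": [0, 0.4, -0.25], "turn": [0, 0, 0], "jaw": 0},
  ],
)

```text
clock: 14.85
eef_pos: [0.5417, -0.2737, 0.2339]
ee_rot: [-3.128, -0.28, 0.001]
wrist_force: [0.0, -0.1, 0.4]
finger_gap: -0.0003
gripper_force: 0.0
```

```bash
python3 -c "
from l import *
snap('top','j_top.png'); snap('scene','j_scene.png'); s=bot.state(); print(s['clock'],s['joint_vel'].round(3))
a=cv2.imread('pics/j_top.png')[100:300,170:350]; b=cv2.imread('pics/j_scene.png')[160:290,240:400]
cv2.imwrite('pics/j.png',np.hstack([cv2.resize(a,(400,444)),cv2.copyMakeBorder(cv2.resize(b,(400,325)),0,119,0,0,0)]))"
```

```text
14.95 [ 0.012 -0.012  0.005 -0.003 -0.003 -0.002]
```

View pics/j.png

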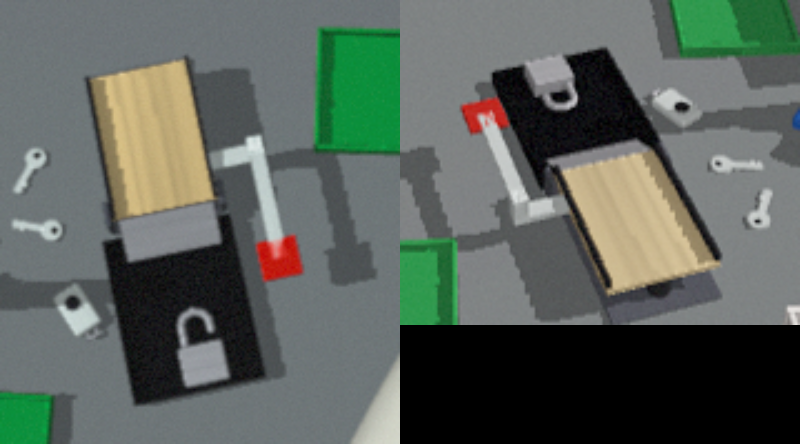

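The deck is level again. The padlock lies in the tray at crop (203,350), the tray and keys have not moved, and the arm is clear.

```bash
python3 -c "
from workcell import bot
print(bot.job_done())"
```

```text
the job is handed in; nothing more can be done
None
```

The padlock started to slide at about 0.24 rad, I held the deck at 0.24–0.25 rad until it lay in the black tray, then let the deck down level; nothing else on the bench moved, and I handed the job in at about 15 s (no verdict was returned).

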